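# Fit the splined drive cog to the inclined rotary mount and set it to 60 degrees

### The arm

A 7-joint arm with a two-finger parallel gripper is mounted at the origin on the work surface. World frame = base frame: x ahead of the robot, y to its left, z up, the work surface at z = 0. Lengths are in m, angles in rad, forces in N, time in s.
With the tool pointing down it reaches from about 0.4 to 0.875 m from the base axis. Payload 19.3 kg.
Tool frame: the origin (TCP) lies on the centre line of the jaws, within the pads' length; the fingertips stand 11 mm ahead of it and the grasp point (between the pads) lies 8 mm behind it; y points along the fingers, x is the direction in which the jaws open and shut, and the axes are right-handed (so a half turn about y gives the same grasp; the last joint's range is limited). The gripper opens to 85 mm and grips with 20 to 120 N. Pads are 22 mm wide; open, the fingers measure 114 mm over their backs; the gripper's body (76 mm by 85 mm) begins 54 mm behind the grasp point. The pads swing forward as they close: fully open they stand 13 mm farther back than shut.
Start: joints at [1.232, 0.521, -0.036, 1.599, 0.021, 1.021, -0.113], TCP at [0.166, -0.603, 0.242] pointing down, gripper open.
Joint ranges: [-2.91, 2.91], [-0.3, 2.13], [-1.5, 1.42], [0.17, 2.43], [-1.26, 4.41], [0.16, 1.93], [-2.52, 2.52]. Speed limits (rad/s): [1.89, 1.89, 2.39, 2.39, 3.01, 3.01, 3.01].

### API

Orientations are given as [roll, pitch, yaw] about the fixed x, y, z axes, in that order (R = Rz(yaw) Ry(pitch) Rx(roll)).
In Python, from workcell import monitor, cams, bot gives the robot as it stands.
- The arm moves only by the tool send_rows, never from a script. Its argument "series" is text: rows parted by semicolons, each of 7 numbers parted by spaces: the turn, a rotation vector about the tool's x, y, z in rad, then the shift along the tool's x, y, z in mm, then the opening, from 0 (shut) to 1 (fully open). In form: ax ay az tx ty tz claw; .... A call has 1 to 20 rows; each row is the pose to reach, as a shift and turn from the pose commanded when the call began, along the tool's axes at that moment; what a row does not reach only later rows make up. A row lasts 1/12 s, in which the tool goes at most 41.7 mm and 7.16 degrees, less where a joint would pass 70% of its speed; a pose out of reach is approached as far as the arm can. A call with a gripper value outside its range is refused whole. The fingers move at their own pace and stop on an object; "force" is the grip in N (left out, the last holds). Time passes only in rows, so rows that repeat a pose let the fingers close. It gives the time, the measured TCP pose, the force and the opening at its end, in the units of the state.
- monitor.observe(): the state, without advancing time (a new reading comes with each control period).
- cams.grab_frame(name): name is "side" or "top" or "wrist"; returns the picture (384x512x3 uint8, red, green, blue); there is no depth.
- cams.get_calibration(name): a dict with "mtx" (3x3 intrinsics, pixels), "origin" and "attitude" of the camera in the world. Camera axes: x right, y down, z forward; pixel columns grow to the right and rows downward; lengths in m; the calibration is good to about 2 mm. A picture is of the moment at which its call begins: read the wrist's pose just before it. get_calibration takes no time and is no camera call; for the wrist camera it gives the pose at the moment of the call.
- bot.job_done(): hands the job in, once; it reports no verdict.
The state is a dict: "clock": time; "qpos": joint angles; "qd": joint speeds; "joint_efforts": joint torques, N m; "position": TCP position; "tool_rot": TCP orientation; "force": force on the tool from outside, world axes, zero at the start; "moment": the same for the moment, N m; "grip_width": finger opening in m.
Only numpy, scipy, OpenCV 4.12 (cv2) and the standard library are available. Lean on these libraries where they do the work, as an engineer would, in place of code of your own. Each camera call takes 0.05 s, during which the arm holds its last target.

### The job

Slide the blue splined cog onto the hub of the inclined rotary mount, turning it until its red-marked master slot finds the red master spline, and push it fully home on its shoulder. Then turn the mount until its green 60 degree mark stands at the index line, and let go. Leave the grey cog and the other loose things where they are.

Things in the scene. Friction and masses are not known exactly. Their poses are not given: they have to be found in the camera images.
- cog: Blue splined cog, loose, 0.1 to 0.2 kg, lying flat, boss up. Toothed disc 71 mm across, 8 mm thick; on it a square boss 48 x 48 mm, flats square to the cog's own x and y, from 8 to 34 mm above the underside: grip any two opposite flats. Through bore with five slots, see cog_mark. Origin: centre of the underside; z up through the boss, x towards the master slot.
- cog_mark (a point): Red patch on the cog's boss top, 21.75 mm out on its +x side, over the master slot. The 39 mm bore has steel lands in its lower 24 mm, reaching in to a 27 mm circle and leaving five slots every 72 degrees: the master slot 15 mm wide on +x, four others 9 mm wide.
- seat (a point): Centre of the mount's round steel shoulder, 56 mm across, on which the cog's underside comes to rest; turns with the dial. z is the hub's axis, leaning 30 degrees from vertical towards the mount's low side; x points at the master spline. The dial's face, 108 mm across, is 4 mm below.
- hub_tip (a point): Top of the hub, 44 mm along the axis from seat, same axes. Core 24 mm across, bare and tapered over the top 10 mm. Five splines every 72 degrees out to a 36 mm circle: red master 12 mm wide on +x, four 6 mm wide; full width to 24 mm above the seat, then roof ridges 6 mm (master) or 3 mm high. The cog has 1.5 mm play each side and fits one way only.
- dial (a joint): Reading at the index line, rad; grows as dial, hub and cog turn anticlockwise seen from above the hub (about +z of seat). Marks every 10 degrees, longer every 30; broad red mark 0 (in line with the master spline), broad green mark 60 degrees (1.047). Starts at 0 to 0.6, stops at -0.17 and 1.75; friction 0.06 N m holds it where it is left.
- index (a point): The inner end of the red index line, on the small aluminium block fixed beside the dial's rim at the high side of the mount.
- mount: The fixed black inclined mount that carries the dial: base plate 130 x 120 x 12 mm, origin at the centre of its underside, z up. Its -x side is the low side, towards which the hub leans; it is 105 mm high at its high side.
- plain_cog: A grey cog of the same size, but with a round boss and a smooth bore: not wanted. Loose; origin at the centre of its underside.
- spacer: Loose brass spacer ring, 34 mm across, 10 mm high; origin at the centre of its underside.
- lens_cell: Loose black lens cell, 31 mm across, 22 mm high; origin at the centre of its underside.
- driver: Loose screwdriver with orange handle, 170 mm long, lying on the breadboard.
- solvent: Loose amber bottle, 48 mm across, 110 mm high, standing; origin at the centre of its underside.
Not all that is in view belongs to the job. Of the things like the cog, leave any that is pink or yellow; of the rest the smaller one is meant.

How it is judged:
By the outcome, as a careful person would: the job done as asked, in the order asked, and still so for the second after the job is handed in, with the robot touching nothing.
It also fails if it takes over 45 s, if anything falls off the work surface, if the arm or the gripper's body presses on something with over 40 N, if the wrist force passes 120 N, or if a joint passes its speed limit or range.

## Working session

There is one attempt and no reset: what is moved stays moved. The work goes in short steps, Python scripts to look and compute and a tool call to move; the robot and the scene stay as the last step left them, time stands still between calls to the robot, and variables do not carry over. Pictures are saved under pics/ and viewed, and the job is handed in when it is done.

Besides the shell and the picture viewer there is one more tool, called after "Emit:" as name(argument=value, ...) on one line, values as JSON. send_rows: Moves the arm, as the interface text tells. Its arguments: {"type":"object","properties":{"series":{"type":"string"},"force":{"type":"number"}},"required":["series"]}

```bash
ls; mkdir -p pics; cat > h.py <<'E'
import numpy as np,cv2
from workcell import monitor,cams,bot
from scipy.spatial.transform import Rotation as R
def save(n,f):
    im=cams.grab_frame(n); cv2.imwrite(f'pics/{f}.png',im[:,:,::-1]); return im
E
python3 - <<'E'
from h import *
print(monitor.observe())
for n in ["side","top","wrist"]:
    print(n,cams.get_calibration(n)); save(n,n+'0')
E
```

```text
pics
{'clock': 0.0, 'qpos': array([ 1.23177583,  0.52203845, -0.03631408,  1.5999845 ,  0.02119396,
        1.02107638, -0.1128295 ]), 'qd': array([-0.00316163, -0.00071604, -0.00103355,  0.00042546, -0.00125499,
        0.00103019,  0.00102406]), 'joint_efforts': array([-1.47796811e-03, -9.27100039e+01,  1.97854176e+00, -3.69930482e+01,
        1.78425765e-02,  8.00405833e-03,  6.42215855e-05]), 'position': array([ 0.16587495, -0.60226494,  0.24171905]), 'tool_rot': array([-1.57087655e+00,  1.11906602e-03, -1.30203049e+00]), 'force': array([-0.06401806, -0.34930491, -0.76151738]), 'moment': array([ 0.02021156, -0.06723255, -0.01517718]), 'grip_width': 0.08564301693579617}
side {'mtx': array([[484.59676933,   0.        , 256.96570817],
       [  0.        , 484.59676933, 187.16357096],
       [  0.        ,   0.        ,   1.        ]]), 'origin': array([-0.30164841,  0.77762268,  0.97636782]), 'attitude': array([-2.25346558, -0.02139996, -2.35653572])}
top {'mtx': array([[392.91197008,   0.        , 255.46343933],
       [  0.        , 392.91197008, 193.72491164],
       [  0.        ,   0.        ,   1.        ]]), 'origin': array([ 0.35642117, -0.03030249,  1.14428944]), 'attitude': array([-3.04857435e+00,  2.42450655e-03, -1.60008054e+00])}
wrist {'mtx': array([[296.39941835,   0.        , 257.75779326],
       [  0.        , 296.39941835, 189.59334471],
       [  0.        ,   0.        ,   1.        ]]), 'origin': array([ 0.24029594, -0.58206669,  0.37296609]), 'attitude': array([ 2.83620734e+00,  1.35950632e-03, -1.30286113e+00])}
```

View pics/side0.png

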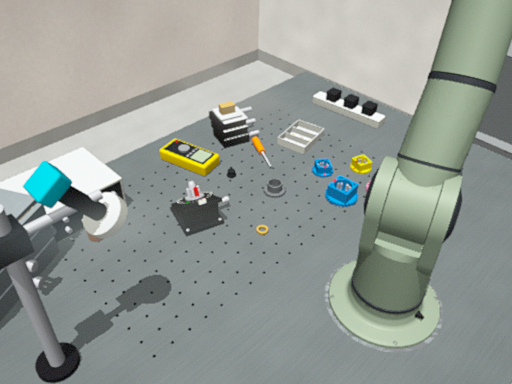

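View pics/top0.png

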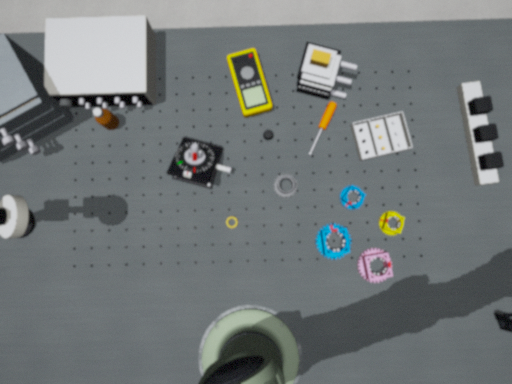

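View pics/wrist0.png

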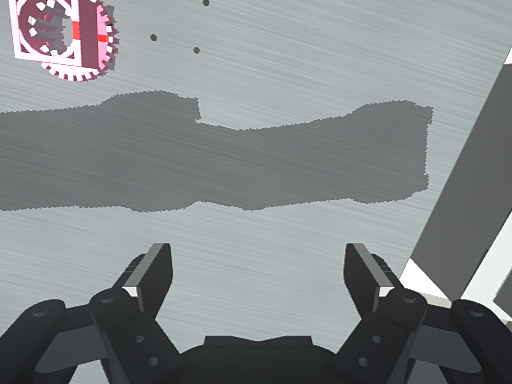

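```bash
cat >> h.py <<'E'
def cal(n):
    c=cams.get_calibration(n); return c['mtx'],np.array(c['origin']),R.from_euler('xyz',c['attitude']).as_matrix()
def ray(n,uv,z,c=None):
    K,o,A=c or cal(n); d=A@np.linalg.inv(K)@np.array([uv[0],uv[1],1.]); return o+d*(z-o[2])/d[2]
def proj(n,P,c=None):
    K,o,A=c or cal(n); p=(np.atleast_2d(P)-o)@A; p=p@K.T; return p[:,:2]/p[:,2:]
def crop(src,dst,x0,y0,x1,y1,s):
    im=cv2.imread(f'pics/{src}.png')[y0:y1,x0:x1]; cv2.imwrite(f'pics/{dst}.png',cv2.resize(im,None,fx=s,fy=s,interpolation=cv2.INTER_CUBIC))
E
python3 - <<'E'
from h import *
crop('top0','c1',310,170,410,250,6)
crop('top0','c2',150,120,250,195,8)
crop('side0','c3',160,170,240,240,8)
crop('side0','c4',300,145,380,210,8)
print(ray('top',(352,197),.034),ray('top',(195,160),.1))
E
```

```text
[ 0.44264061 -0.30385469  0.034     ] [0.54981575 0.12939919 0.1       ]
```

View pics/c1.png

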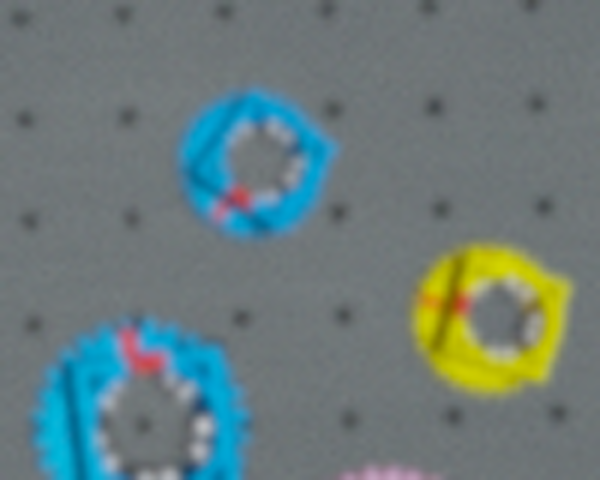

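View pics/c2.png

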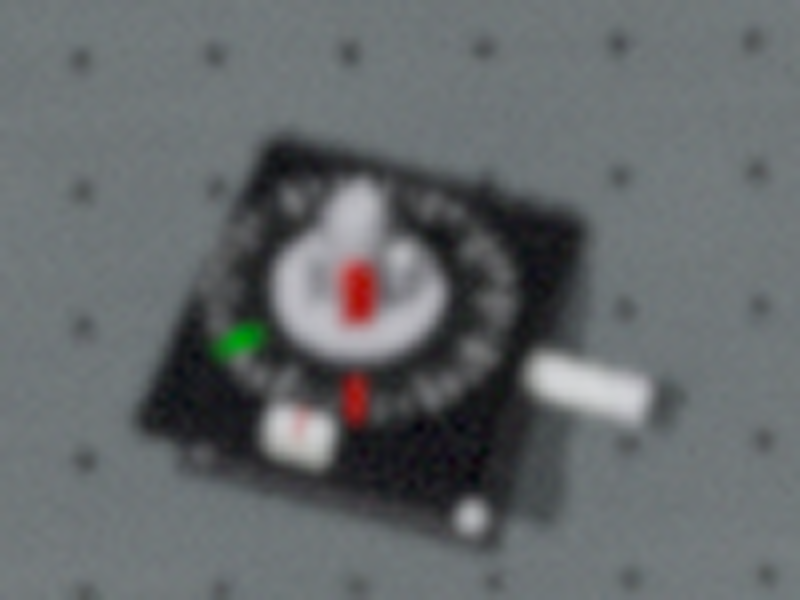

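View pics/c3.png

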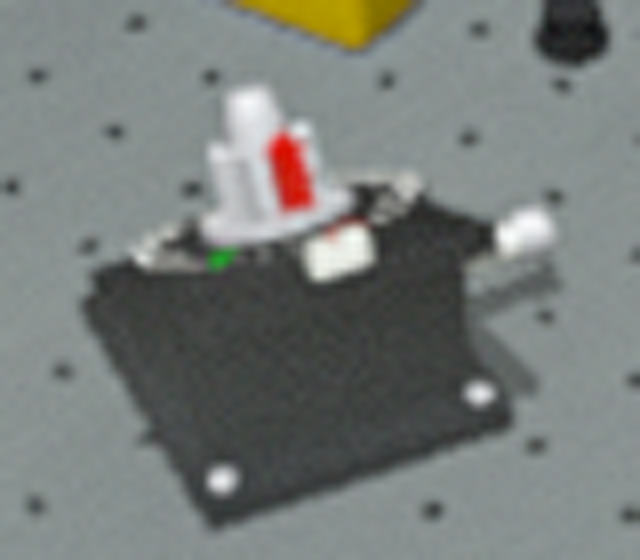

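View pics/c4.png

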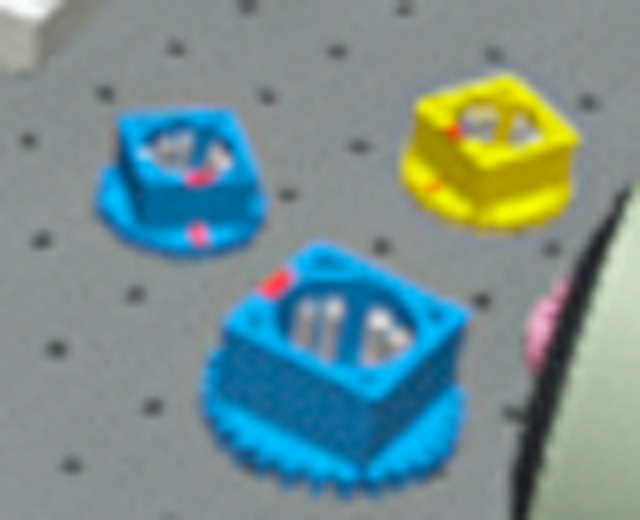

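```bash
cat >> h.py <<'E'
def T():
    s=monitor.observe(); return np.array(s['position']),R.from_euler('xyz',s['tool_rot']).as_matrix()
def tool(xdir,ydir):
    y=np.array(ydir,float);y/=np.linalg.norm(y); x=np.array(xdir,float); x-=y*(x@y); x/=np.linalg.norm(x)
    return np.stack([x,y,np.cross(x,y)],1)
def rel(p,A,p0=None,A0=None):
    if p0 is None:p0,A0=T()
    return R.from_matrix(A0.T@A).as_rotvec().round(4),(A0.T@(np.array(p)-p0)*1000).round(1)
def az(d): d=np.radians(d); return [np.cos(d),np.sin(d),0]
E
python3 - <<'E'
from h import *
p,A=T()
G=tool(az(-30),[0,0,-1]); t=np.array([.443,-.304,.17])
print(rel(t,G))
K,o,Ac=cal('wrist'); ro=A.T@(o-p); rA=A.T@Ac; print(ro,R.from_matrix(rA).as_euler('xyz',degrees=True))
print(proj('x',[[.443,-.304,.034],[.443,-.304,0]],(K,t+G@ro,G@rA)))
np.savez('wc.npz',ro=ro,rA=rA)
E
```

```text
(array([-2.000e-04, -7.783e-01, -8.000e-04]), array([-214. ,   72. ,  346.4]))
[ 1.30061945e-04 -1.31182032e-01  7.70915391e-02] [-1.07492242e+02  5.26887128e-02  2.18123764e-02]
[[257.80315577 182.36239213]
 [257.81077595 173.35992603]]
```

Emit:
send_rows(series="0 -0.778 0 -214 72 346 1;0 -0.778 0 -214 72 346 1;0 -0.778 0 -214 72 346 1;0 -0.778 0 -214 72 346 1;0 -0.778 0 -214 72 346 1;0 -0.778 0 -214 72 346 1;0 -0.778 0 -214 72 346 1;0 -0.778 0 -214 72 346 1;0 -0.778 0 -214 72 346 1;0 -0.778 0 -214 72 346 1;0 -0.778 0 -214 72 346 1;0 -0.778 0 -214 72 346 1;0 -0.778 0 -214 72 346 1")

```text
clock: 1.23
position: [0.4424, -0.3046, 0.1702]
tool_rot: [-1.571, 0.0, -0.524]
force: [0.0, -1.0, -0.7]
grip_width: 0.0855
```

```bash
python3 - <<'E'
from h import *
s=monitor.observe(); print(s)
save('wrist','w1'); print(T(),cal('wrist'))
crop('w1','w1c',170,100,350,235,4)
E
```

```text
{'clock': 1.2333, 'qpos': array([ 0.70773801,  0.48810186, -0.28892005,  1.88984806,  0.18958491,
        0.79052948, -0.20716632]), 'qd': array([ 0.02748947, -0.00486743,  0.0088773 ,  0.00051991,  0.00032196,
       -0.00054758,  0.00207556]), 'joint_efforts': array([-3.37485798e+00, -8.14713693e+01, -4.58056346e+00, -3.03505397e+01,
       -1.01211634e-01, -7.86046009e-02, -1.22904880e-01]), 'position': array([ 0.44236393, -0.3046491 ,  0.17016472]), 'tool_rot': array([-1.57116141e+00,  4.93495263e-04, -5.23923516e-01]), 'force': array([ 0.00319453, -1.04617914, -0.72619609]), 'moment': array([-0.0537395 ,  0.01227896,  0.05492354]), 'grip_width': 0.08546522057858619}
(array([ 0.44199435, -0.30520058,  0.17027898]), array([[ 8.65254893e-01, -5.25607957e-04,  5.01331920e-01],
       [-5.01332099e-01, -2.84575245e-04,  8.65254902e-01],
       [-3.12118207e-04, -9.99999821e-01, -5.09734263e-04]])) (array([[296.39941835,   0.        , 257.75779326],
       [  0.        , 296.39941835, 189.59334471],
       [  0.        ,   0.        ,   1.        ]]), array([ 0.48089843, -0.2387209 ,  0.30142454]), array([[ 8.64831821e-01, -4.78660472e-01, -1.51492819e-01],
       [-5.02061344e-01, -8.24865851e-01, -2.59866765e-01],
       [-5.73304643e-04,  3.00799735e-01, -9.53687155e-01]]))
```

View pics/w1.png

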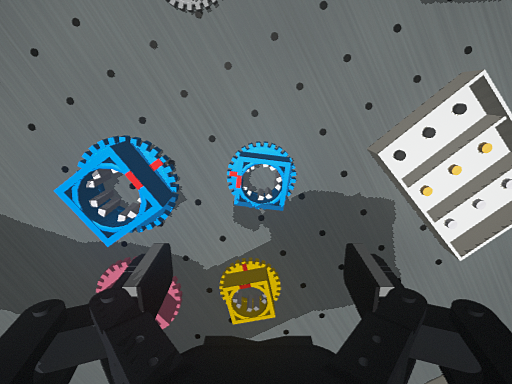

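View pics/w1c.png

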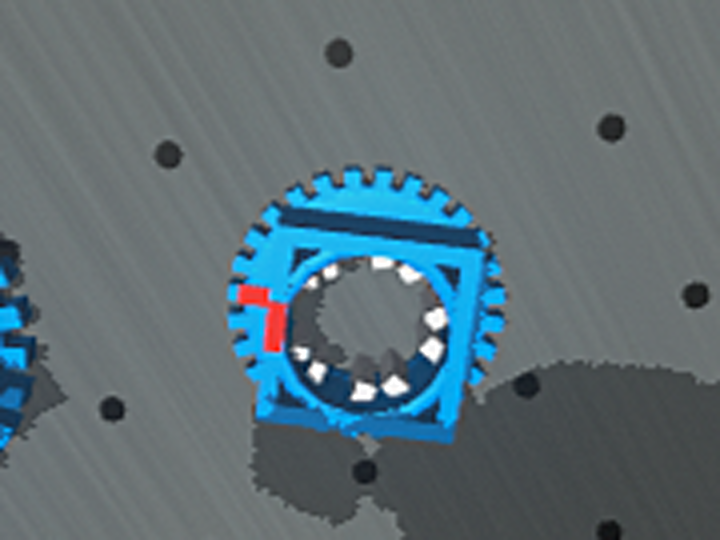

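```bash
cat >> h.py <<'E'
def cogpts():
    S=[]; a=np.linspace(0,2*np.pi,73)
    for z in (.034,.008): S.append(np.array([[.024,.024,z],[-.024,.024,z],[-.024,-.024,z],[.024,-.024,z],[.024,.024,z]]))
    for z,r in ((.034,.0195),(.024,.0135),(.008,.0355),(0,.0355)): S.append(np.stack([r*np.cos(a),r*np.sin(a),0*a+z],1))
    S.append(np.array([[.0195,0,.034],[.024,0,.034]]))
    return S
def overlay(src,dst,polys,c,x0,y0,x1,y1,s):
    im=cv2.imread(f'pics/{src}.png')[y0:y1,x0:x1]; im=cv2.resize(im,None,fx=s,fy=s,interpolation=cv2.INTER_CUBIC)
    for P,col in polys:
        q=(proj('x',P,c)-[x0,y0]+.5)*s-.5
        cv2.polylines(im,[q.round().astype(int)],False,col,1,cv2.LINE_AA)
    cv2.imwrite(f'pics/{dst}.png',im)
E
cat > a.py <<'E'
from h import *
c=(cal('wrist')[0],np.array([ 0.48089843, -0.2387209 ,  0.30142454]),np.array([[ 8.64831821e-01, -4.78660472e-01, -1.51492819e-01],
       [-5.02061344e-01, -8.24865851e-01, -2.59866765e-01],
       [-5.73304643e-04,  3.00799735e-01, -9.53687155e-01]]))
q=np.array([[287,234],[484,249],[455,428],[258,407]])/4+[170,100]-.375
P=np.array([ray('x',u,.034,c) for u in q]); print(P, P.mean(0), np.linalg.norm(np.diff(P,axis=0),axis=1))
x=P[0]+P[3]-P[1]-P[2]; yaw=np.degrees(np.arctan2(x[1],x[0])); y=P[2]+P[3]-P[0]-P[1]
print(yaw,np.degrees(np.arctan2(y[1],y[0])))
import sys
cx,cy=P.mean(0)[:2]
if len(sys.argv)>1: cx,cy,yaw=map(float,sys.argv[1:])
M=R.from_euler('z',yaw,degrees=True).as_matrix()
overlay('w1','w1o',[(p@M.T+[cx,cy,0],(0,255,255)) for p in cogpts()],c,200,120,320,220,6)
E
python3 a.py
```

```text
[[ 0.44061191 -0.27793996  0.034     ]
 [ 0.47794869 -0.30365157  0.034     ]
 [ 0.45112702 -0.33885879  0.034     ]
 [ 0.41289114 -0.3104623   0.034     ]] [ 0.44564469 -0.30772816  0.034     ] [0.04533345 0.04426003 0.04762713]
144.39829585368878 -128.84440775092352
```

View pics/w1o.png

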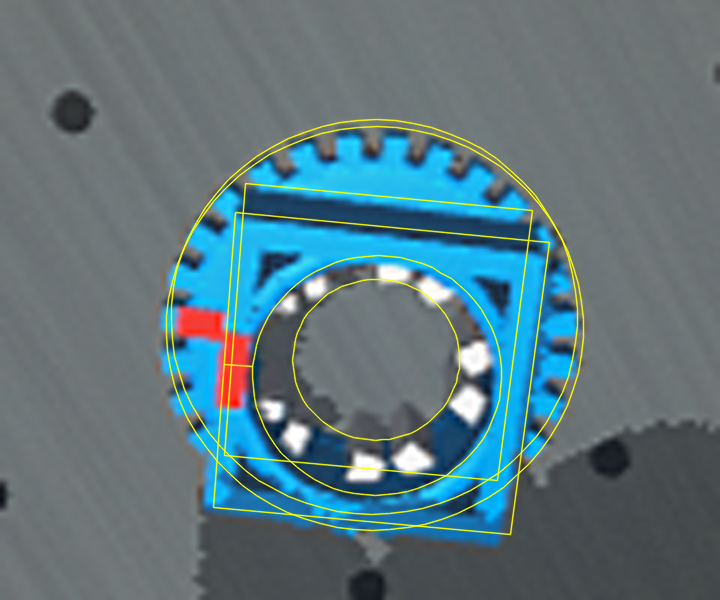

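```bash
python3 - <<'E'
from h import *
w=np.load('wc.npz'); K=cal('wrist')[0]
for uv in [(171,243),(345,244),(139,291),(378,291),(150,243),(365,243)]:
    d=w['rA']@np.linalg.inv(K)@[uv[0],uv[1],1]
    x=np.sign(d[0])*.0427; print(uv,(w['ro']+d*(x-w['ro'][0])/d[0])*1000)
print(rel([.4452,-.3085,.021],tool(az(-35.6),[0,0,-1])))
E
```

```text
(171, 243) [-42.7          0.08670058   8.18576055]
(345, 244) [42.7        -0.85982506  8.07752415]
(139, 291) [-42.7        -40.44158303  10.26929118]
(378, 291) [ 42.7        -41.67503182  11.12340686]
(150, 243) [-42.7        -25.44376564  21.59324571]
(365, 243) [ 42.7        -25.09472937  21.34848763]
(array([ 0.0005,  0.0962, -0.0003]), array([  4.5, 149.3,  -1.2]))
```

Emit:
send_rows(series="0 0.048 0 2 40 0 1;0 0.096 0 4.5 80 -1.2 1;0 0.096 0 4.5 115 -1.2 1;0 0.096 0 4.5 140 -1.2 1;0 0.096 0 4.5 151 -1.2 1;0 0.096 0 4.5 151 -1.2 1;0 0.096 0 4.5 151 -1.2 0.7", force=60)

```text
clock: 1.87
position: [0.4459, -0.3084, 0.02]
tool_rot: [-1.571, -0.0, -0.621]
force: [0.2, 0.3, -0.0]
grip_width: 0.0753
```

```bash
python3 - <<'E'
from h import *
s=monitor.observe(); print(s['position'],s['tool_rot'],s['force'],s['grip_width'])
save('wrist','w2')
E
```

```text
[ 0.44585236 -0.30838091  0.02000465] [-1.57098831e+00 -1.33290619e-04 -6.21048483e-01] [ 0.16619419  0.28593384 -0.01185712] 0.0753488021799609
```

View pics/w2.png

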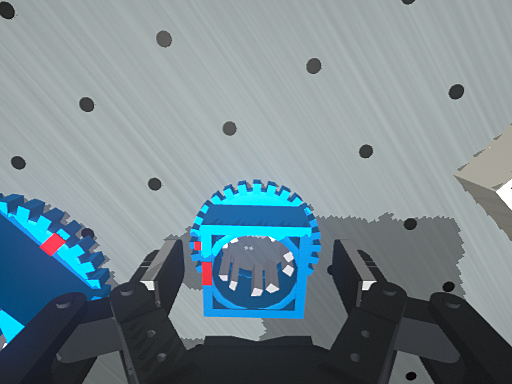

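Emit:
send_rows(series="0 0 0 0 0 0 0.5;0 0 0 0 0 0 0.4;0 0 0 0 0 0 0.3;0 0 0 0 0 0 0.3;0 0 0 0 0 0 0.3;0 0 0 0 0 0 0.3", force=70)

```text
clock: 2.42
position: [0.4466, -0.3084, 0.0212]
tool_rot: [-1.571, -0.002, -0.621]
force: [-3.6, 1.8, 16.1]
grip_width: 0.0469
```

```bash
python3 - <<'E'
from h import *
s=monitor.observe(); print(s['position'],s['tool_rot'],s['force'],s['grip_width'])
save('wrist','w3'); c=cal('wrist'); p,A=T()
print(p)
M=A@np.stack([[-1,0,0],[0,0,-1],[0,-1,0]],1) # cog axes in tool: x=-tx, z=-ty, y=z×x
M[:,1]=np.cross(M[:,2],M[:,0]); o=p.copy(); o[2]=0
overlay('w3','w3o',[(q@M.T+o,(0,255,255)) for q in cogpts()],c,170,170,350,340,4)
E
```

```text
[ 0.44660875 -0.30838325  0.02116251] [-1.57097009 -0.00239607 -0.62072436] [-3.55691781  1.83459622 16.14704112] 0.0468798188479455
[ 0.44658559 -0.308365    0.02113915]
```

View pics/w3o.png

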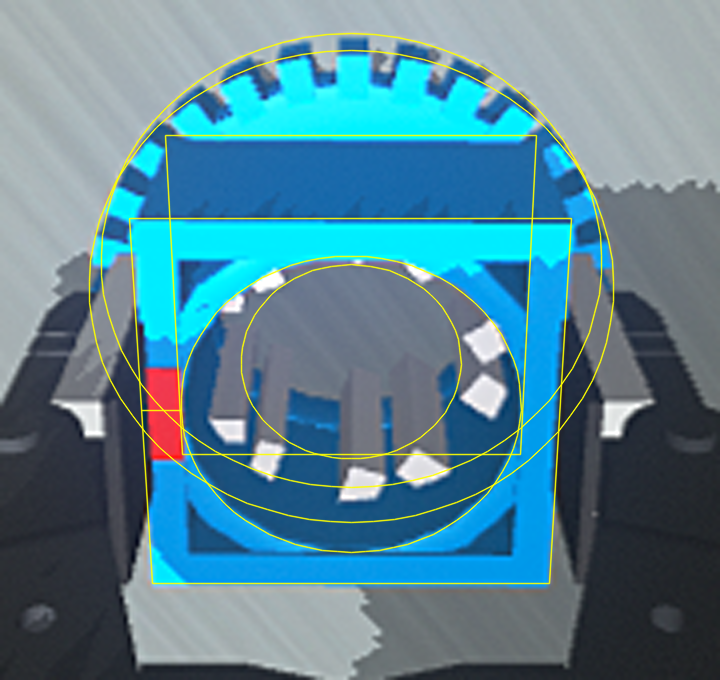

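```bash
python3 - <<'E'
from h import *
def tri(a,b):
    Ls=[]
    for n,uv in (('top',a),('side',b)):
        K,o,A=cal(n); d=A@np.linalg.inv(K)@[uv[0],uv[1],1.]; d/=np.linalg.norm(d); Ls.append((o,d))
    M=sum(np.eye(3)-np.outer(d,d) for o,d in Ls); v=sum((np.eye(3)-np.outer(d,d))@o for o,d in Ls)
    return np.linalg.solve(M,v)
tip=tri((195,143.7),(191,182)); seat=tri((194.7,156.2),(195,196.5))
v=tip-seat; print(tip,seat,np.linalg.norm(v),v/np.linalg.norm(v),np.degrees(np.arctan2(v[1],v[0])))
E
```

```text
[0.59240025 0.12717044 0.1041426 ] [0.56618386 0.13475836 0.06949564] 0.04410541785989588 [ 0.59440309 -0.17204046  0.78554888] -16.142240222534866
```

```bash
cat >> h.py <<'E'
def hub(a,dial):  # a lean az deg, dial deg -> rotation matrix of seat (x master, z axis)
    a=np.radians(a); n=np.array([.5*np.cos(a),.5*np.sin(a),np.sqrt(.75)])
    i=np.array([-np.cos(a),-np.sin(a),0]); i-=n*(i@n); i/=np.linalg.norm(i)
    return R.from_rotvec(n*np.radians(dial)).as_matrix()@np.stack([i,np.cross(n,i),n],1)
def toolfor(H): return tool(-H[:,0],-H[:,2])
E
python3 - <<'E'
from h import *
H=hub(-20,25); G=toolfor(H); s=np.array([.566,.133,.069])
p=s+H[:,2]*.115-G[:,2]*.07
print(p,rel(p,G))
E
```

```text
[0.62240884 0.04495578 0.15380128] (array([ 0.045 , -0.6915,  0.5349]), array([ -62.1, -132.9,  389.7]))
```

Emit:
send_rows(series="0 0 0 0 -20 0 0.3;0 0 0 0 -60 0 0.3;0 0 0 0 -100 0 0.3;0.005 -0.08 0.06 -7 -140 40 0.3;0.01 -0.17 0.13 -15 -160 80 0.3;0.016 -0.26 0.2 -25 -165 120 0.3;0.02 -0.35 0.27 -30 -165 160 0.3;0.03 -0.43 0.33 -40 -165 200 0.3;0.035 -0.52 0.4 -45 -165 240 0.3;0.04 -0.6 0.47 -50 -165 280 0.3;0.045 -0.69 0.535 -60 -155 320 0.3;0.045 -0.69 0.535 -62 -145 350 0.3;0.045 -0.69 0.535 -62 -133 390 0.3;0.045 -0.69 0.535 -62 -133 390 0.3;0.045 -0.69 0.535 -62 -133 390 0.3;0.045 -0.69 0.535 -62 -133 390 0.3")

```text
clock: 3.8
position: [0.6222, 0.0456, 0.1528]
tool_rot: [-1.33, 0.472, 0.145]
force: [-0.0, -1.2, -1.7]
grip_width: 0.0468
```

```bash
python3 - <<'E'
from h import *
s=monitor.observe(); print(s['position'],s['tool_rot'],s['qpos'],s['force'],s['grip_width'])
H=hub(-20,25); print(rel(np.array([0.62240884,0.04495578,0.15380128]),toolfor(H)))
c=cal('wrist'); p,A=T(); save('wrist','w4'); save('top','t4'); np.savez('v4.npz',K=c[0],o=c[1],A=c[2],p=p,T=A)
E
```

```text
[0.62218069 0.04556811 0.15279038] [-1.33033592  0.47178531  0.14501921] [ 0.18788692  0.9362214  -0.50157091  1.21856761  0.12350926  1.51687293
 -0.1693334 ] [-0.02534532 -1.23785754 -1.68953636] 0.04678965079659635
(array([-0.0011, -0.0002, -0.0015]), array([-0.3, -1.1, -0.4]))
```

View pics/w4.png

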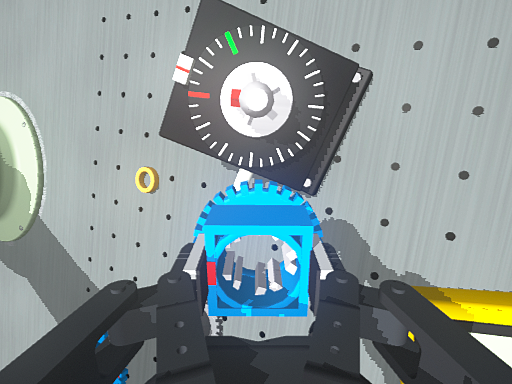

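View pics/t4.png

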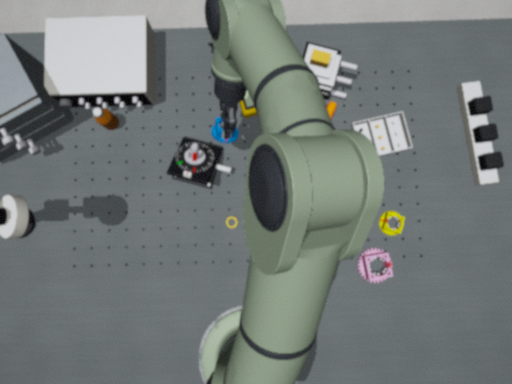

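```bash
cat > fit.py <<'E'
from h import *
import sys
def hubpts():
    a=np.linspace(0,2*np.pi,73); S=[]
    for z,r in ((-.004,.054),(0,.028)): S.append(np.stack([r*np.cos(a),r*np.sin(a),0*a+z],1))
    for k in range(5):
        w=.006 if k==0 else .003; M=R.from_euler('z',72*k,degrees=True).as_matrix()
        S.append(np.array([[.012,-w,.024],[.018,-w,.024],[.018,-w,0],[.018,w,0],[.018,w,.024],[.012,w,.024]])@M.T)
        if k==0: S.append(np.array([[.012,0,.030],[.018,0,.030]]))
    for d in range(0,360,30): S.append(np.array([[np.cos(np.radians(-d))*r,np.sin(np.radians(-d))*r,-.004] for r in (.040,.054)]))
    return S
def show(src,dst,c,x,box,s):
    H=hub(x[3],x[4])
    overlay(src,dst,[(q@H.T+x[:3],(0,255,255)) for q in hubpts()],c,*box,s)
E
cat > b.py <<'E'
from fit import *
v=np.load('v4.npz'); c=(v['K'],v['o'],v['A'])
x=list(map(float,sys.argv[1:6]))
show('w4','w4o',c,x,(150,0,370,200),3.6)
E
python3 b.py .566 .133 .069 -20 25
python3 - <<'E'
from h import *
crop('w4','w4c',150,0,370,200,3.6)
E
```

```text
(no output)
```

View pics/w4o.png

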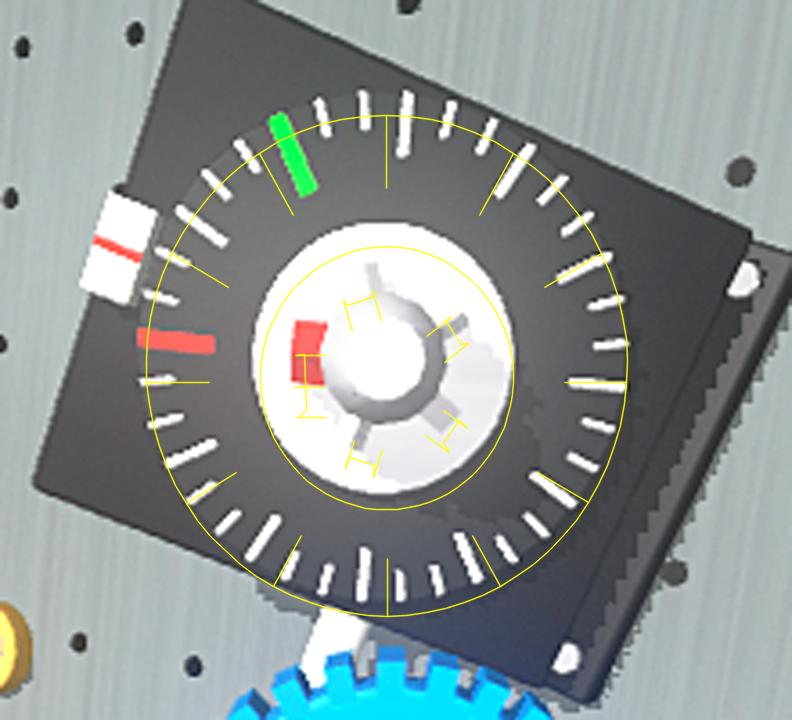

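View pics/w4c.png

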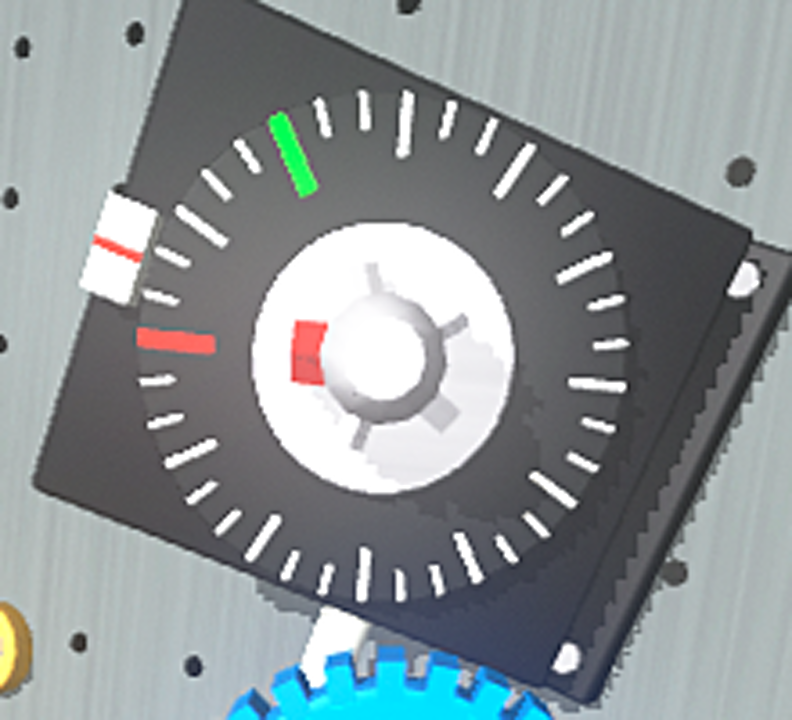

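```bash
cat > d.py <<'E'
from fit import *
from scipy.optimize import least_squares
v=np.load('v4.npz'); c=(v['K'],v['o'],v['A'])
im=cv2.imread('pics/w4.png')
g=(im.min(2)>0)&(im[:,:,2]>110); g=g.astype(np.uint8)
n,l,st,ce=cv2.connectedComponentsWithStats(g); k=l[75,265]; 
m=(l==k).astype(np.uint8); cn=max(cv2.findContours(m,cv2.RETR_EXTERNAL,cv2.CHAIN_APPROX_NONE)[0],key=len)
E=cn[:,0,:].astype(float); print(st[k],len(E))
outer={0:(137,338),30:(178,208),60:(279,117),90:(406,92),120:(531,147),150:(611,256),180:(626,386),210:(573,505),240:(478,580),270:(362,600),300:(248,556),330:(167,464)}
inner={30:(225,242),90:(403,156),120:(501,194),150:(560,281),180:(570,382),210:(533,475),240:(459,535),270:(364,548),300:(277,518),330:(214,443)}
px=lambda q:(np.array(q)+.5)/3.6-.5+[150,0]
D=np.array(list(outer)+list(inner)); U=np.array([px(q) for q in list(outer.values())+list(inner.values())]); no=len(outer)
hull=cv2.convexHull(cn)[:,0,:].astype(float)
def circ(x,r,z,H):
    a=np.linspace(0,2*np.pi,181); return proj('x',np.stack([r*np.cos(a),r*np.sin(a),0*a+z],1)@H.T+x[:3],c)
def res(x):
    H=hub(x[3],x[4]); r=np.where(np.arange(len(D))<no,x[5],x[6]); a=np.radians(-D)
    P=np.stack([r*np.cos(a),r*np.sin(a),0*a-.004],1)@H.T+x[:3]
    e=(proj('x',P,c)-U).ravel()
    C=circ(x,.028,0,H); ctr=C.mean(0)
    rr=np.linalg.norm(hull-ctr,axis=1)
    th=np.arctan2(*(C-ctr).T[::-1]); o=np.argsort(th); rm=np.interp(np.arctan2(*(hull-ctr).T[::-1]),th[o],np.linalg.norm(C-ctr,axis=1)[o],period=2*np.pi)
    return np.r_[e,(rr-rm-.3)]
s=least_squares(res,[.566,.133,.069,-20,25,.054,.044],x_scale=[.01,.01,.01,5,5,.01,.01],loss='soft_l1')
print(s.x.round(4),np.sqrt(np.mean(s.fun**2)),np.abs(res(s.x)).max())
J=s.jac; print(np.sqrt(np.diag(np.linalg.inv(J.T@J)))*.4)
np.save('x4.npy',s.x); show('w4','w4o',c,s.x,(150,0,370,200),3.6)
E
python3 d.py
```

```text
[    0     0   293   371 64288] 1715
[  0.5848   0.13     0.1065 -22.7073  21.5884   0.0453   0.0354] 58.53965727945062 328.7743395169032
[6.53962611e-04 3.14790177e-04 1.25388283e-03 1.74654931e+00
 1.52042694e+00 3.19475494e-04 2.56495942e-04]
```

View pics/w4o.png

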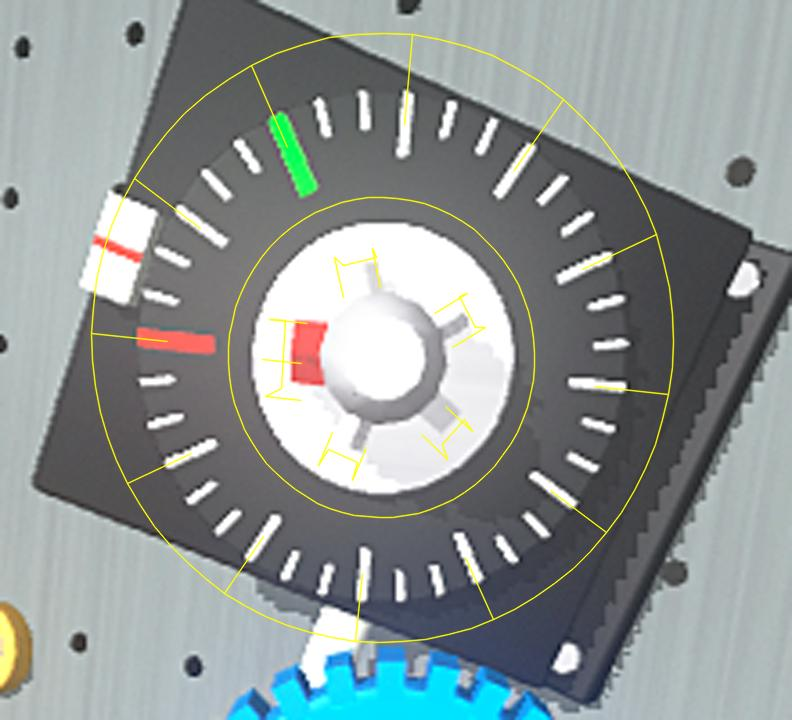

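```bash
sed -i 's/^g=.*/yy,xx=np.mgrid[:384,:512]; g=((im[:,:,2]>130)\&(np.hypot(xx-256.5,yy-99)<42)).astype(np.uint8)/' d.py; sed -i "s/k=l\[75,265\]/k=l[70,256]/" d.py
python3 d.py
```

```text
[ 220   62   73   75 4302] 208
[  0.5672   0.1365   0.0739 -16.8589  16.4857   0.0535   0.0417] 0.309325372725721 0.8790688979422043
[2.22397315e-04 1.15148728e-04 3.92159204e-04 1.26718235e+00
 1.09943026e+00 1.38431586e-04 1.30304213e-04]
```

View pics/w4o.png

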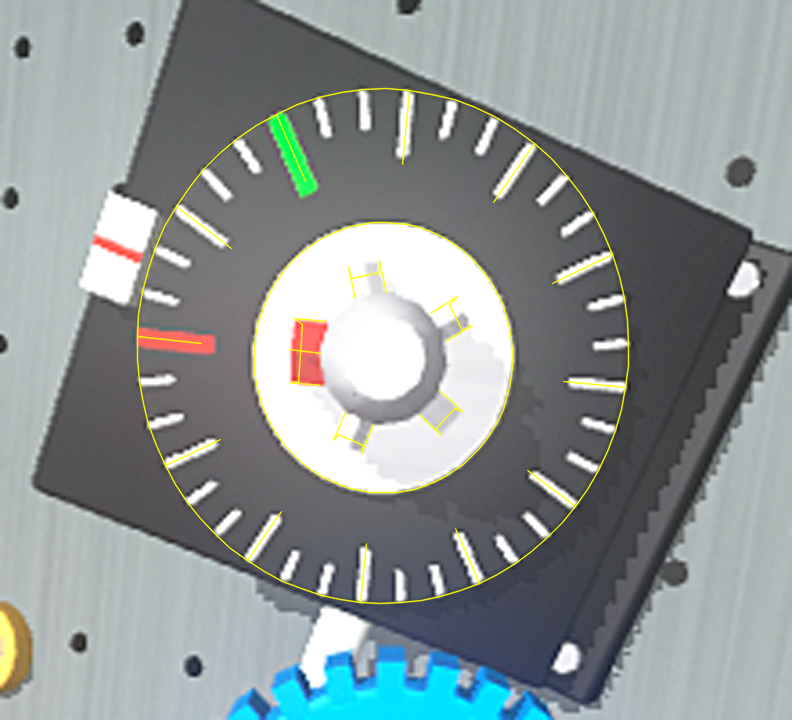

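```bash
python3 - <<'E'
from fit import *
v=np.load('v4.npz'); c=(v['K'],v['o'],v['A'])
px=lambda q:(np.array(q)+.5)/3.6-.5+[150,0]
for a,b,z in [((183,5),(37,480),.105),((785,290),(597,690),.012),((750,236),(582,634),.03)]:
    for zz in (z,z-.01):
        P=ray('x',px(a),zz,c);Q=ray('x',px(b),zz,c); d=P-Q; print(P.round(4),Q.round(4),np.degrees(np.arctan2(d[1],d[0]))-90)
# side edges of inclined face: (250,0)-(750,236) and (35,487)-(560,690)
x=np.load('x4.npy')
for a in (-16.86,-18,-19,-20,-21,-22):
    H=hub(a,0); n=H[:,2]; s=x[:3]-n*.004
    def pl(uv,off=0):
        K,o,A=c; d=A@np.linalg.inv(K)@[*px(uv),1.]; return o+d*(((s+n*off-o)@n)/(d@n))
    L=lambda p:(H.T@(p-s)*1000).round(1)
    out=[a]
    for p,q in [((252,0),(748,234)),((37,487),(560,682))]:
        d=L(pl(q))-L(pl(p)); out.append(np.degrees(np.arctan2(d[1],d[0]))%180)
    d=L(pl((183,5)))-L(pl((37,480))); out.append(np.degrees(np.arctan2(d[1],d[0]))%180)
    for off in (0,.006): out+=[L(pl((143,259),off)),L(pl((95,240),off))]
    print(out)
E
```

```text
[0.5294 0.198  0.105 ] [0.5012 0.1019 0.105 ] -16.36962465412921
[0.5208 0.2036 0.095 ] [0.491  0.1021 0.095 ] -16.369624654129225
[0.6377 0.1685 0.012 ] [0.608  0.0676 0.012 ] -16.389537000213338
[0.6361 0.1712 0.002 ] [0.6053 0.0664 0.002 ] -16.389537000213352
[0.6313 0.1754 0.03  ] [0.6071 0.0824 0.03  ] -14.560118426916432
[0.6293 0.1784 0.02  ] [0.6042 0.0818 0.02  ] -14.56011842691646
[-16.86, np.float64(179.49386670350387), np.float64(1.2424712223950678), np.float64(90.33769223620857), array([55.5, -0.1,  0. ]), array([66.2,  0.2, -0. ]), array([54.2, -0. ,  6. ]), array([64.6,  0.3,  6. ])]
[-18, np.float64(0.5070290609147605), np.float64(2.2587554613136263), np.float64(91.18060949501738), array([55.5,  0.9,  0. ]), array([66.2,  1.4,  0. ]), array([54.2,  0.9,  6. ]), array([64.6,  1.4,  6. ])]
[-19, np.float64(1.3711797028841204), np.float64(3.0964444881511497), np.float64(91.91290043976234), array([55.5,  1.8,  0. ]), array([66.2,  2.4, -0. ]), array([54.1,  1.7,  6. ]), array([64.5,  2.3,  6. ])]
[-20, np.float64(2.2397600262464152), np.float64(4.016491112977235), np.float64(92.69956975645978), array([55.5,  2.6, -0. ]), array([66.1,  3.4, -0. ]), array([54.1,  2.5,  6. ]), array([64.5,  3.3,  6. ])]
[-21, np.float64(3.0637552238145815), np.float64(4.895330666680508), np.float64(93.42914387736577), array([55.4,  3.5,  0. ]), array([66.1,  4.5, -0. ]), array([54.1,  3.3,  6. ]), array([64.4,  4.2,  6. ])]
[-22, np.float64(3.990913098429786), np.float64(5.71933391233847), np.float64(94.1616801653311), array([55.4,  4.4,  0. ]), array([66. ,  5.5, -0. ]), array([54. ,  4.1,  6. ]), array([64.4,  5.2,  6. ])]
```

```bash
cat > e.py <<'E'
exec(open('d.py').read().split('s=least')[0])
f=lambda y:res(np.r_[y[:3],-16.6,y[3:]])
s=least_squares(f,[.567,.1365,.0739,16.3,.054,.044],x_scale=[.01,.01,.01,5,.01,.01],loss='soft_l1')
x=np.r_[s.x[:3],-16.6,s.x[3:]]; print(x.round(4),np.sqrt(np.mean(s.fun**2)))
np.save('xf.npy',x)
H=hub(x[3],x[4]); G=toolfor(H)
for h in (.060,.047,.030): print(h,rel(x[:3]+H[:,2]*(h+.0211),G))
# drift of cal
w=np.load('wc.npz'); p,A=v['p'],v['T']; print((A.T@(c[1]-p)-w['ro'])*1000)
E
python3 e.py
```

```text
[ 220   62   73   75 4302] 208
[  0.5672   0.1366   0.0739 -16.6     16.2618   0.0535   0.0417] 0.30947358733926306
0.06 (array([-0.0292,  0.0992,  0.0099]), array([ 0.1, 29.4, 77.3]))
0.047 (array([-0.0292,  0.0992,  0.0099]), array([-0. , 42.4, 77. ]))
0.03 (array([-0.0292,  0.0992,  0.0099]), array([-0.2, 59.4, 76.5]))
[ 0.31496518 -0.21074473 -0.41206455]
```

Emit:
send_rows(series="-0.015 0.05 0.005 0 0 35 0.3;-0.029 0.099 0.01 0 0 70 0.3;-0.029 0.099 0.01 0 15 77 0.3;-0.029 0.099 0.01 0 29 77 0.3;-0.029 0.099 0.01 0 29 77 0.3;-0.029 0.099 0.01 0 29 77 0.3;-0.029 0.099 0.01 0 29 77 0.3")

```text
clock: 4.48
position: [0.6068, 0.1244, 0.1446]
tool_rot: [-1.41, 0.501, 0.035]
force: [0.2, -0.0, -1.1]
grip_width: 0.0468
```

```bash
cat > f.py <<'E'
from fit import *
n=sys.argv[1]; h0=float(sys.argv[2]) if len(sys.argv)>2 else None
x=np.load('xf.npy'); H=hub(x[3],x[4]); G=toolfor(H)
c=cal('wrist'); p,A=T(); save('wrist',n)
s=monitor.observe(); F=np.array(s['force']); print('F tool',(A.T@F).round(1),'M',(A.T@np.array(s['moment'])).round(2),'w',s['grip_width'],s['clock'])
L=H.T@(p-x[:3])*1000; print('TCP in seat',L.round(2),'underside h',L[2]-21.1,'rot err',R.from_matrix(G.T@A).as_rotvec(degrees=True).round(2))
np.savez(n+'.npz',K=c[0],o=c[1],A=c[2],p=p,T=A)
M=np.stack([-A[:,0],A[:,2]*0,-A[:,1]],1); M[:,1]=np.cross(M[:,2],M[:,0]); o=p+A[:,1]*.0211
im=cv2.imread(f'pics/{n}.png')
overlay(n,n+'o',[(q@M.T+o,(0,255,255)) for q in cogpts()]+[(q@H.T+x[:3],(255,0,255)) for q in hubpts()],c,130,150,370,330,3.3)
E
python3 f.py w5
```

```text
F tool [ 0.5  1.5 -0.7] M [-0.15  0.01 -0.74] w 0.04680070979708169 4.5333
TCP in seat [-0.37  0.42 81.93] underside h 60.83309098438344 rot err [ 0.05  0.   -0.01]
```

View pics/w5o.png

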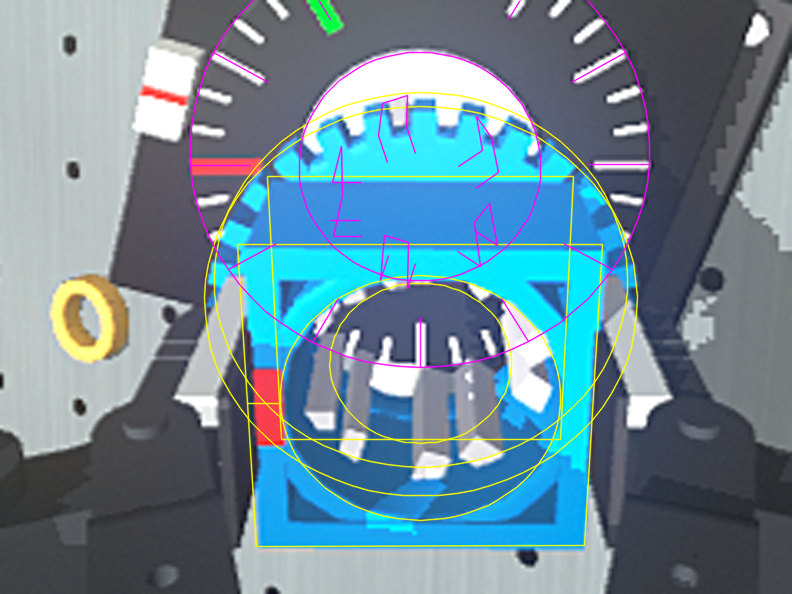

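View pics/w5.png

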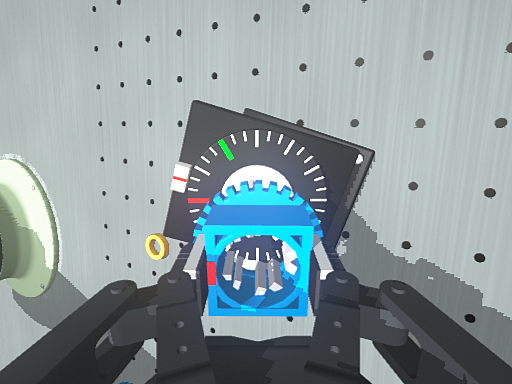

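```bash
cat > g.py <<'E'
from fit import *
x=np.load('xf.npy')
d=float(sys.argv[2]) if len(sys.argv)>2 else x[4]
H=hub(x[3],d); G=toolfor(H); h=float(sys.argv[1])/1000
print(rel(x[:3]+H[:,2]*(h+.0211),G))
E
python3 g.py 33
```

```text
(array([-0.001 ,  0.0001,  0.0002]), array([-0.4, 27.8,  0.2]))
```

Emit:
send_rows(series="0 0 0 -0.4 8 0.2 0.3;0 0 0 -0.4 16 0.2 0.3;0 0 0 -0.4 22 0.2 0.3;0 0 0 -0.4 27.8 0.2 0.3;0 0 0 -0.4 27.8 0.2 0.3;0 0 0 -0.4 27.8 0.2 0.3")

```text
clock: 5.03
position: [0.5921, 0.1302, 0.1195]
tool_rot: [-1.409, 0.502, 0.038]
force: [1.0, -0.5, -1.4]
grip_width: 0.0468
```

```bash
python3 f.py w6; python3 g.py 20
```

```text
F tool [ 0.9  0.5 -0.8] M [-0.2   0.05 -0.65] w 0.046723471075783 5.0833
TCP in seat [ 0.33 -1.09 52.31] underside h 31.206418115756172 rot err [ 0.01 -0.1   0.12]
(array([-0.0003,  0.0018, -0.0015]), array([ 0.3, 11.6, -1.1]))
```

View pics/w6o.png

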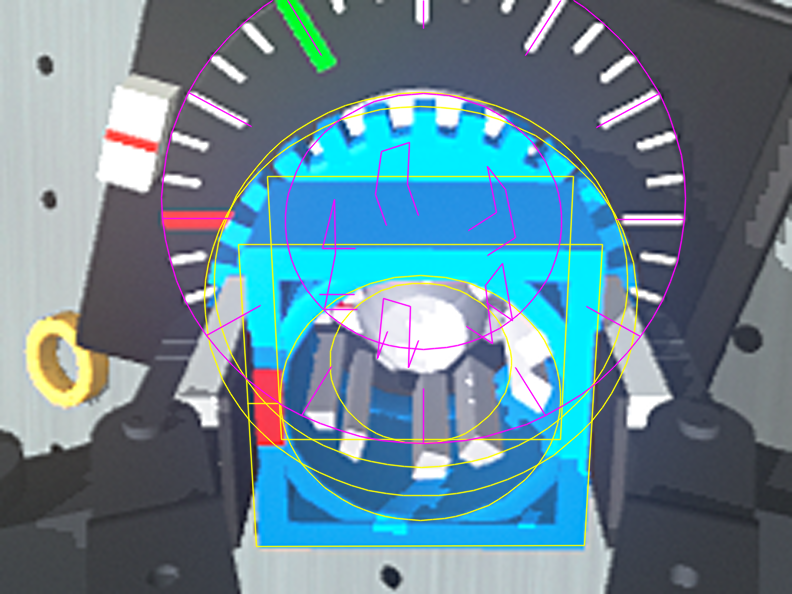

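Emit:
send_rows(series="0 0 0 0.3 0 -1.1 0.3;0 0 0 0.3 2 -1.1 0.3;0 0 0 0.3 4 -1.1 0.3;0 0 0 0.3 5 -1.1 0.3;0 0 0 0.3 5 -1.1 0.3;0 0 0 0.3 5 -1.1 0.3")

```text
clock: 5.58
position: [0.59, 0.1298, 0.1151]
tool_rot: [-1.409, 0.502, 0.037]
force: [-0.0, 0.0, -1.1]
grip_width: 0.0465
```

```bash
sed -i "s/^    for d in range/    a12=a; S.append(np.stack([.009*np.cos(a),.009*np.sin(a),0*a+.044],1)); S.append(np.stack([.012*np.cos(a),.012*np.sin(a),0*a+.034],1))\n&/" fit.py; python3 f.py w7; python3 g.py 20
```

```text
F tool [ 0.7  1.4 -0.6] M [-0.18  0.   -0.73] w 0.04695853581373384 5.6333
TCP in seat [ 2.000e-02 -2.000e-02  4.759e+01] underside h 26.489271321290744 rot err [ 0.02 -0.1   0.09]
(array([-0.0003,  0.0018, -0.0015]), array([-0. ,  6.6, -0.1]))
```

View pics/w7o.png

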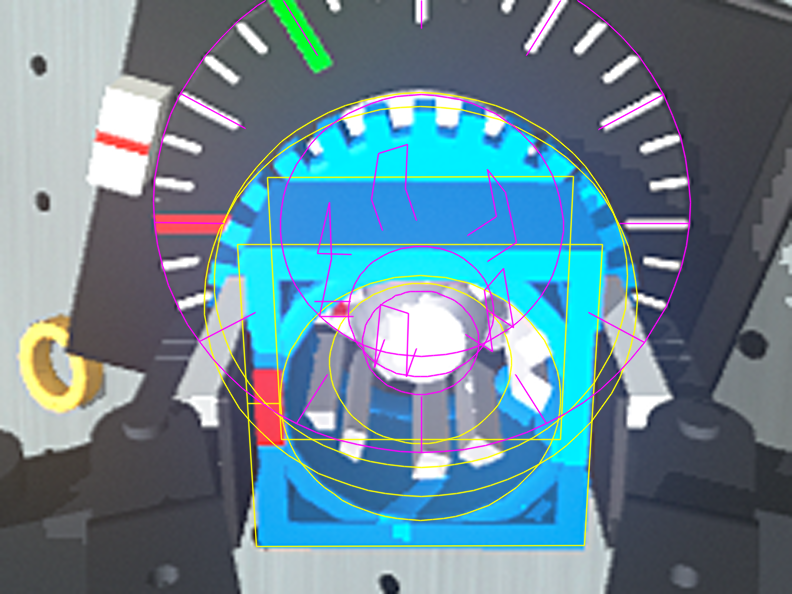

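Emit:
send_rows(series="0 0 0 0 2 0.3 0.3;0 0 0 0 4 0.3 0.3;0 0 0 0 6 0.3 0.3;0 0 0 0 8 0.3 0.3;0 0 0 0 8 0.3 0.3")

```text
clock: 6.05
position: [0.5859, 0.1313, 0.1079]
tool_rot: [-1.409, 0.502, 0.038]
force: [0.7, 0.4, -1.5]
grip_width: 0.0466
```

```bash
python3 f.py w8; python3 g.py 0
```

```text
F tool [ 1.4  1.9 -0. ] M [-0.16 -0.04 -0.69] w 0.04664015522875583 6.1
TCP in seat [ 0.13 -0.29 39.13] underside h 18.03153619550718 rot err [ 0.01 -0.1   0.12]
(array([-0.0003,  0.0017, -0.0019]), array([ 0.1, 18.3, -0.3]))
```

View pics/w8o.png

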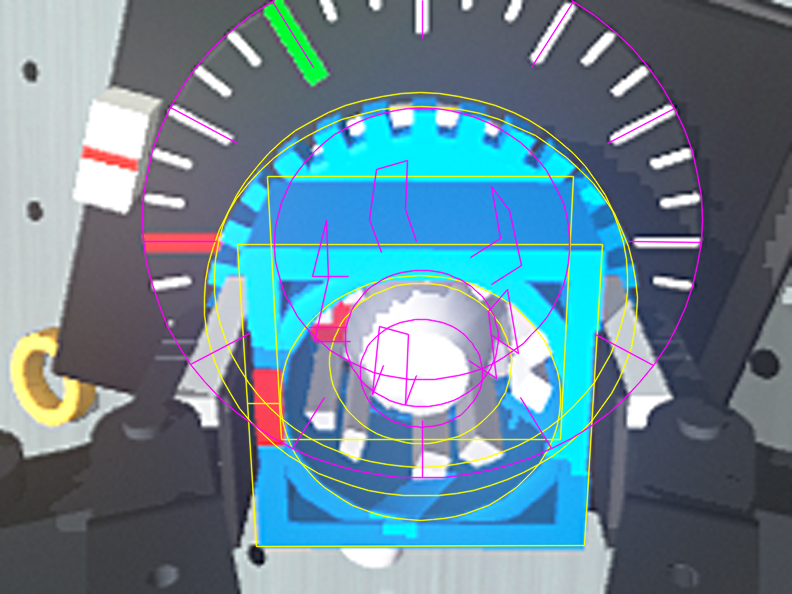

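Emit:
send_rows(series="0 0 0 0 3 0 0.3;0 0 0 0 6 0 0.3;0 0 0 0 9 0 0.3;0 0 0 0 12 0 0.3;0 0 0 0 14.5 0 0.3;0 0 0 0 14.5 0 0.3")

```text
clock: 6.6
position: [0.5788, 0.1333, 0.0952]
tool_rot: [-1.409, 0.503, 0.038]
force: [0.0, -0.5, -2.7]
grip_width: 0.0467
```

```bash
python3 f.py w9; python3 g.py 0
```

```text
F tool [ 1.4  1.2 -0.4] M [-0.19 -0.07 -0.69] w 0.04701456732567714 6.65
TCP in seat [ 0.19 -0.28 24.48] underside h 3.3811383943910194 rot err [ 0.01 -0.1   0.13]
(array([-0.0003,  0.0017, -0.0019]), array([ 0.1,  3.8, -0.3]))
```

View pics/w9o.png

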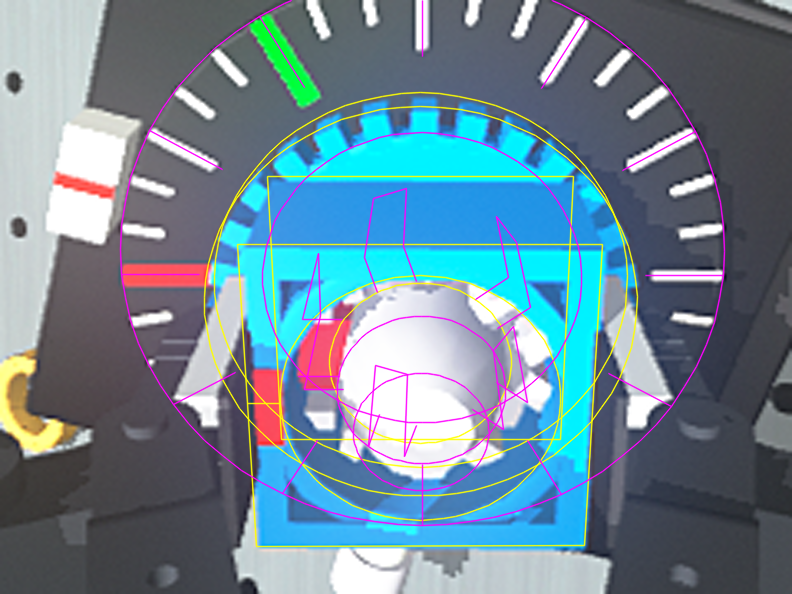

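Emit:
send_rows(series="0 0 0 0 1.5 -0.2 0.3;0 0 0 0 3 -0.2 0.3;0 0 0 0 4 -0.2 0.3;0 0 0 0 5 -0.2 0.3;0 0 0 0 5 -0.2 0.3")

```text
clock: 7.07
position: [0.5774, 0.1336, 0.0923]
tool_rot: [-1.409, 0.501, 0.037]
force: [2.3, -3.4, 10.7]
grip_width: 0.0468
```

```bash
python3 f.py w10; python3 g.py 0
```

```text
F tool [ -3.5 -10.8  -1.7] M [-0.4  -0.03  0.15] w 0.04680014488852432 7.1167
TCP in seat [ 1.000e-02 -8.000e-02  2.127e+01] underside h 0.17352222690147912 rot err [ 0.03 -0.08  0.01]
(array([-0.0005,  0.0015, -0.0002]), array([ 0. ,  0.2, -0.1]))
```

Emit:
send_rows(series="0 0 0 0 0.8 0 0.3;0 0 0 0 0.8 0 0.3;0 -0.06 0 0 0.3 0 0.3;0 -0.12 0 0 0.3 0 0.3;0 -0.18 0 0 0.3 0 0.3;0 -0.24 0 0 0.3 0 0.3;0 -0.3 0 0 0.3 0 0.3;0 -0.36 0 0 0.3 0 0.3;0 -0.42 0 0 0.3 0 0.3;0 -0.48 0 0 0.3 0 0.3;0 -0.54 0 0 0.3 0 0.3;0 -0.6 0 0 0.3 0 0.3;0 -0.66 0 0 0.3 0 0.3;0 -0.72 0 0 0.3 0 0.3;0 -0.77 0 0 0.3 0 0.3;0 -0.77 0 0 0.3 0 0.3;0 -0.77 0 0 0.3 0 0.3")

```text
clock: 8.53
position: [0.5776, 0.134, 0.0922]
tool_rot: [-1.105, 0.248, 0.825]
force: [3.3, -1.2, 12.1]
grip_width: 0.0465
```

```bash
python3 f.py w11; python3 -c "
from h import *
print(monitor.observe()['qpos'])
crop('w11','w11c',60,100,330,290,2.9)"
```

```text
F tool [ -1.4 -11.8   1.2] M [ 0.   -0.03 -0.1 ] w 0.04663245605308782 8.5833
TCP in seat [-0.21 -0.46 21.23] underside h 0.12578805574222685 rot err [  0.07 -44.23  -0.05]
[ 0.17265023  0.99991264 -0.69214722  1.36242875  0.25581181  1.36836075
  0.2772794 ]
```

View pics/w11.png

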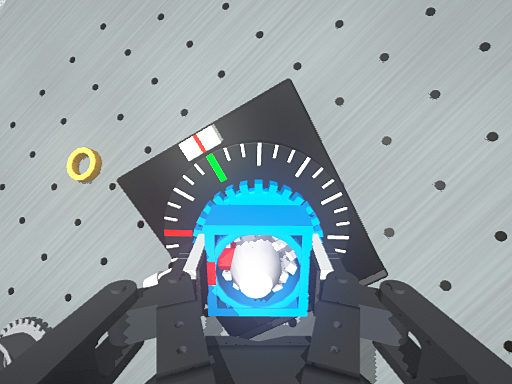

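View pics/w11c.png

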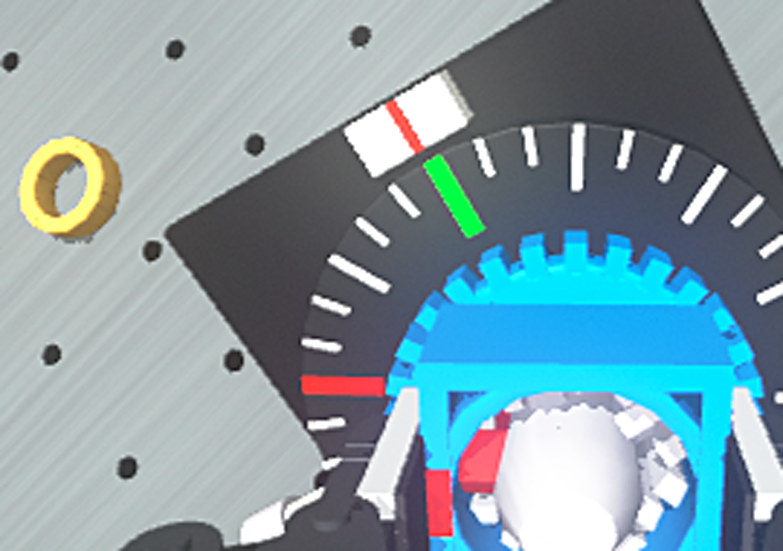

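```bash
cat > m.py <<'E'
from fit import *
def meas(npz,x0,y0,s,pts,offs):
    v=np.load(npz); K,o,A=v['K'],v['o'],v['A']; x=np.load('xf.npy'); H=hub(x[3],0)
    for uv,off in zip(pts,offs):
        u=(np.array(uv)+.5)/s-.5+[x0,y0]
        d=A@np.linalg.inv(K)@[*u,1.]; n=H[:,2]; P=o+d*(((x[:3]+n*off-o)@n)/(d@n)); L=H.T@(P-x[:3])*1000
        print(uv,off,L.round(2),'ang',round(np.degrees(np.arctan2(L[1],L[0])),2),'r',np.hypot(L[0],L[1]).round(1))
E
python3 - <<'E'
from m import *
meas('w11.npz',60,100,2.9,[(434,162),(475,233),(302,384),(384,386),(391,104),(421,152),(391,104),(421,152)],[-.004]*6+[.002]*2)
E
```

```text
(434, 162) -0.004 [52.83 -1.07 -4.  ] ang -1.16 r 52.8
(475, 233) -0.004 [37.52 -0.54 -4.  ] ang -0.82 r 37.5
(302, 384) -0.004 [27.86 45.93 -4.  ] ang 58.75 r 53.7
(384, 386) -0.004 [19.4  31.92 -4.  ] ang 58.7 r 37.4
(391, 104) -0.004 [ 6.562e+01  1.000e-02 -4.000e+00] ang 0.01 r 65.6
(421, 152) -0.004 [ 5.558e+01  1.000e-02 -4.000e+00] ang 0.01 r 55.6
(391, 104) 0.002 [65.65 -1.45  2.  ] ang -1.27 r 65.7
(421, 152) 0.002 [55.99 -1.45  2.  ] ang -1.48 r 56.0
```

Emit:
send_rows(series="0 -0.01 0 0 0 0 0.3;0 -0.021 0 0 0 0 0.3;0 -0.021 0 0 0 0 0.3;0 -0.021 0 0 0 0 0.3")

```text
clock: 8.92
position: [0.5776, 0.134, 0.0923]
tool_rot: [-1.1, 0.238, 0.844]
force: [2.4, -2.0, 12.3]
grip_width: 0.0466
```

```bash
python3 f.py w12; python3 -c "
from h import *
crop('w12','w12c',130,110,260,210,6)"
```

```text
F tool [ -2.4 -12.4   3. ] M [ 0.01 -0.04 -0.07] w 0.04648850127194379 8.9667
TCP in seat [-0.18 -0.47 21.26] underside h 0.16490733441697003 rot err [  0.06 -45.42  -0.05]
```

View pics/w12c.png

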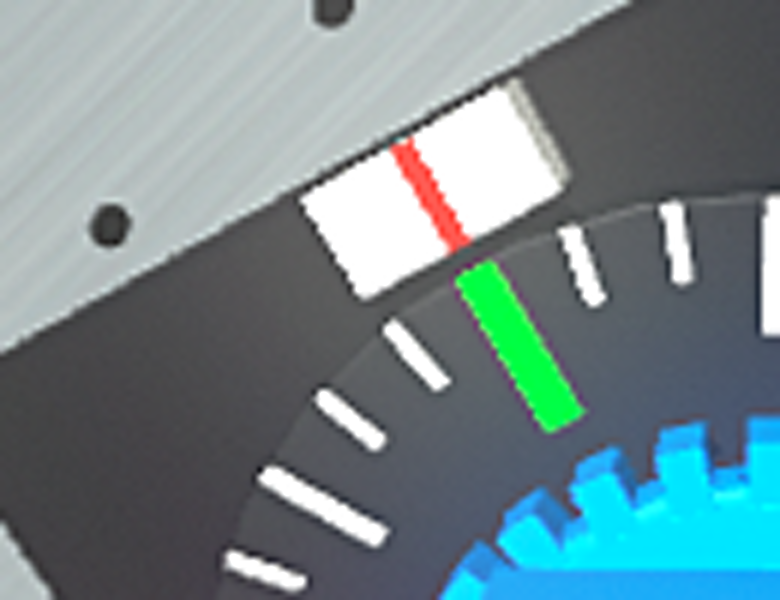

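```bash
python3 - <<'E'
from m import *
meas('w12.npz',130,110,6,[(475,270),(565,422),(272,473),(378,538),(402,145),(461,246),(402,145),(461,246)],[-.004]*6+[-.001]*2)
im=cv2.imread('pics/w12.png').astype(int); g=(im[:,:,1]-im[:,:,2]>80)&(im[:,:,1]-im[:,:,0]>80)
ys,xs=np.nonzero(g); print(len(xs),xs.mean(),ys.mean()); 
vx=np.linalg.svd(np.stack([xs-xs.mean(),ys-ys.mean()]))[0][:,0]; print(vx)
meas('w12.npz',0,0,1,[(xs.mean(),ys.mean())],[-.004])
r=(im[:,:,2]-im[:,:,1]>60)&(im[:,:,2]-im[:,:,0]>60); r[160:]=0; r[:,:180]=0;r[:,230:]=0
ys,xs=np.nonzero(r); print(len(xs)); meas('w12.npz',0,0,1,[(xs.mean(),ys.mean())]*2,[-.004,0])
# same for w4
im=cv2.imread('pics/w4.png').astype(int); r=(im[:,:,2]-im[:,:,1]>60)&(im[:,:,2]-im[:,:,0]>60); r[:60]=0;r[80:]=0; r[:,:170]=0;r[:,195:]=0
ys,xs=np.nonzero(r); print(len(xs)); meas('v4.npz',0,0,1,[(xs.mean(),ys.mean())]*2,[-.004,0])
im=cv2.imread('pics/w5.png').astype(int); r=(im[:,:,2]-im[:,:,1]>60)&(im[:,:,2]-im[:,:,0]>60); r[:165]=0;r[195:]=0; r[:,:165]=0;r[:,188:]=0
ys,xs=np.nonzero(r); print(len(xs)); meas('w5.npz',0,0,1,[(xs.mean(),ys.mean())]*2,[-.004,0])
E
```

```text
(475, 270) -0.004 [ 5.342e+01  3.000e-02 -4.000e+00] ang 0.03 r 53.4
(565, 422) -0.004 [37.49  0.07 -4.  ] ang 0.11 r 37.5
(272, 473) -0.004 [46.12 26.3  -4.  ] ang 29.69 r 53.1
(378, 538) -0.004 [36.09 21.08 -4.  ] ang 30.3 r 41.8
(402, 145) -0.004 [65.88 -0.08 -4.  ] ang -0.07 r 65.9
(461, 246) -0.004 [ 5.586e+01  1.000e-02 -4.000e+00] ang 0.01 r 55.9
(402, 145) -0.001 [65.9  -0.78 -1.  ] ang -0.68 r 65.9
(461, 246) -0.001 [56.07 -0.7  -1.  ] ang -0.71 r 56.1
214 215.92056074766356 167.16822429906543
[-0.51452437 -0.85747576]
(np.float64(215.92056074766356), np.float64(167.16822429906543)) -0.004 [45.69  0.19 -4.  ] ang 0.23 r 45.7
83
(np.float64(201.24096385542168), np.float64(142.24096385542168)) -0.004 [60.94  0.1  -4.  ] ang 0.1 r 60.9
(np.float64(201.24096385542168), np.float64(142.24096385542168)) 0 [61.1  -0.84 -0.  ] ang -0.79 r 61.1
39
(np.float64(182.43589743589743), np.float64(68.74358974358974)) -0.004 [61.11 -0.26 -4.  ] ang -0.25 r 61.1
(np.float64(182.43589743589743), np.float64(68.74358974358974)) 0 [60.11 -0.19  0.  ] ang -0.18 r 60.1
41
(np.float64(179.2439024390244), np.float64(178.53658536585365)) -0.004 [61.26  0.24 -4.  ] ang 0.22 r 61.3
(np.float64(179.2439024390244), np.float64(178.53658536585365)) 0 [60.51 -1.12  0.  ] ang -1.06 r 60.5
```

Emit:
send_rows(series="0 0 0 0 -0.8 0 0.3;0 0 0 0 -0.8 0 0.45;0 0 0 0 -0.8 0 0.58;0 0 0 0 -0.8 0 0.7;0 0 0 0 -0.8 0 0.8;0 0 0 0 -0.8 0 0.8;0 0 0 0 -0.8 0 0.8;0 0 0 0 -10 0 0.8;0 0 0 0 -30 0 0.8;0 0 0 0 -60 0 0.8;0 0 0 0 -90 0 0.8;0 0 0 0 -100 0 0.8;0 0 0 0 -100 0 0.8")

```text
clock: 10.05
position: [0.6267, 0.1194, 0.1802]
tool_rot: [-1.102, 0.237, 0.843]
force: [-0.3, -0.2, -0.1]
grip_width: 0.0687
```

```bash
python3 f.py w13; python3 -c "
from h import *
crop('w13','w13c',140,90,340,290,3)"
```

```text
F tool [1.2 0.5 0.7] M [-0.44 -0.05 -0.24] w 0.06844710158600056 10.1
TCP in seat [ -0.51  -0.44 123.02] underside h 101.9209834954892 rot err [ 2.000e-02 -4.541e+01 -1.700e-01]
```

View pics/w13.png

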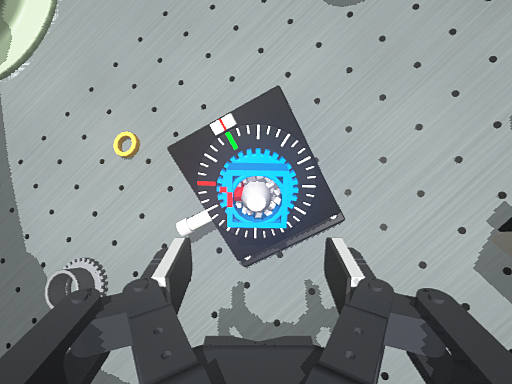

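View pics/w13c.png

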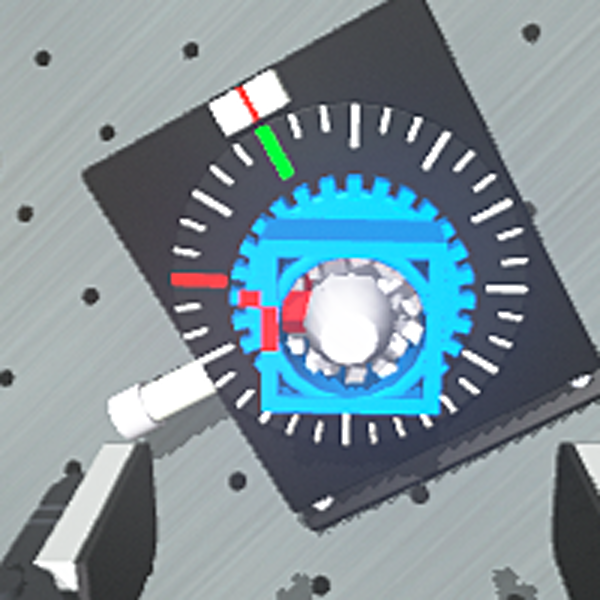

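```bash
python3 - <<'E'
from m import *
im=cv2.imread('pics/w13.png').astype(int); g=(im[:,:,1]-im[:,:,2]>80)&(im[:,:,1]-im[:,:,0]>80)
ys,xs=np.nonzero(g); meas('w13.npz',0,0,1,[(xs.mean(),ys.mean())],[-.004])
r0=(im[:,:,2]-im[:,:,1]>60)&(im[:,:,2]-im[:,:,0]>60)
for b in [(110,135,212,235),(175,190,195,217)]:
    r=r0.copy(); r[:b[0]]=0;r[b[1]:]=0;r[:,:b[2]]=0;r[:,b[3]:]=0
    ys,xs=np.nonzero(r); print(len(xs)); meas('w13.npz',0,0,1,[(xs.mean(),ys.mean())]*2,[-.004,0])
# opposite marks 180 deg: 60+180 etc
meas('w13.npz',140,90,3,[(527,289),(489,289),(346,443),(347,414),(511,205),(474,220),(355,105),(355,145)],[-.004]*8)
v=np.load('w13.npz');c=(v['K'],v['o'],v['A']);x=np.load('xf.npy');
for nm,h in (('a',0),('b',.004)):
    H=hub(x[3],61.0); C=[(q@H.T+x[:3]+H[:,2]*h,(0,255,255)) for q in cogpts()]
    overlay('w13','w13'+nm,C,c,200,130,320,240,6)
E
```

```text
(np.float64(231.1290322580645), np.float64(140.18279569892474)) -0.004 [45.56  0.13 -4.  ] ang 0.16 r 45.6
31
(np.float64(222.16129032258064), np.float64(124.09677419354838)) -0.004 [ 6.107e+01  4.000e-02 -4.000e+00] ang 0.03 r 61.1
(np.float64(222.16129032258064), np.float64(124.09677419354838)) 0 [61.16 -0.53  0.  ] ang -0.5 r 61.2
88
(np.float64(206.04545454545453), np.float64(182.9318181818182)) -0.004 [22.89 39.4  -4.  ] ang 59.85 r 45.6
(np.float64(206.04545454545453), np.float64(182.9318181818182)) 0 [23.57 38.22 -0.  ] ang 58.34 r 44.9
(527, 289) -0.004 [-26.96 -46.59  -4.  ] ang -120.06 r 53.8
(489, 289) -0.004 [-21.47 -36.44  -4.  ] ang -120.5 r 42.3
(346, 443) -0.004 [-46.16  26.4   -4.  ] ang 150.23 r 53.2
(347, 414) -0.004 [-37.37  21.26  -4.  ] ang 150.36 r 43.0
(511, 205) -0.004 [ -1.23 -53.4   -4.  ] ang -91.31 r 53.4
(474, 220) -0.004 [ -0.09 -41.82  -4.  ] ang -90.12 r 41.8
(355, 105) -0.004 [ 46.1  -26.66  -4.  ] ang -30.05 r 53.3
(355, 145) -0.004 [ 36.13 -21.28  -4.  ] ang -30.5 r 41.9
```

View pics/w13a.png

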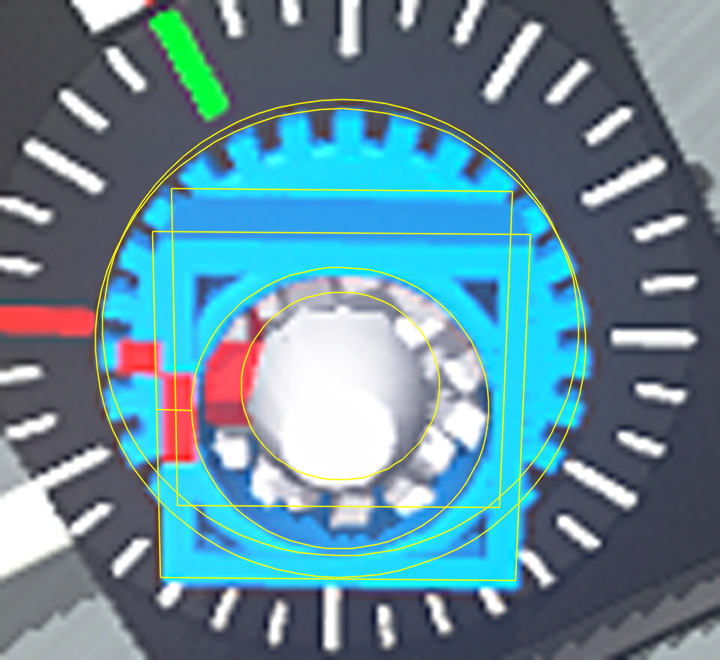

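```bash
python3 - <<'E'
from m import *
v=np.load('w13.npz');c=(v['K'],v['o'],v['A']);x=np.load('xf.npy'); H=hub(x[3],60.5)
B=np.array([[.024,.024,.034],[-.024,.024,.034],[-.024,-.024,.034],[.024,-.024,.034],[.024,.024,.008],[-.024,.024,.008],[.024,-.024,.008],[-.024,-.024,.008]])
def P(d,h): 
    lo=hub(x[3],0); return (proj('x',B@H.T+x[:3]+lo@np.array([d[0],d[1],h]),c)-[200,130]+.5)*6-.5
b=P((0,0),0); print(b.round(0).tolist())
print('h+1mm',(P((0,0),.001)-b).round(1).tolist()); print('downhill 1mm',(P((-.001,0),0)-b).round(1)[0],'perp',(P((0,.001),0)-b).round(1)[0])
print(v['T'][:,2])
crop('w13','w13z',200,130,320,240,6)
save('side','s13'); crop('s13','s13c',160,165,250,235,8)
E
```

```text
[[159.0, 576.0], [514.0, 582.0], [532.0, 236.0], [154.0, 229.0], [176.0, 503.0], [498.0, 509.0], [173.0, 187.0], [513.0, 193.0]]
h+1mm [[-0.7, 3.1], [0.7, 3.1], [0.8, 1.9], [-0.8, 1.8], [-0.6, 2.5], [0.6, 2.6], [-0.7, 1.5], [0.6, 1.5]]
downhill 1mm [3.7 6. ] perp [-6.4  3.2]
[-0.59534111  0.67269447  0.43937582]
```

View pics/s13c.png

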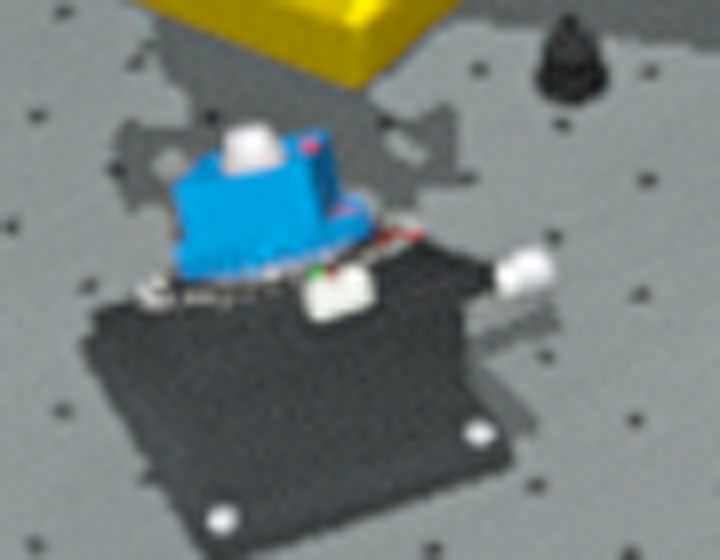

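View pics/w13z.png

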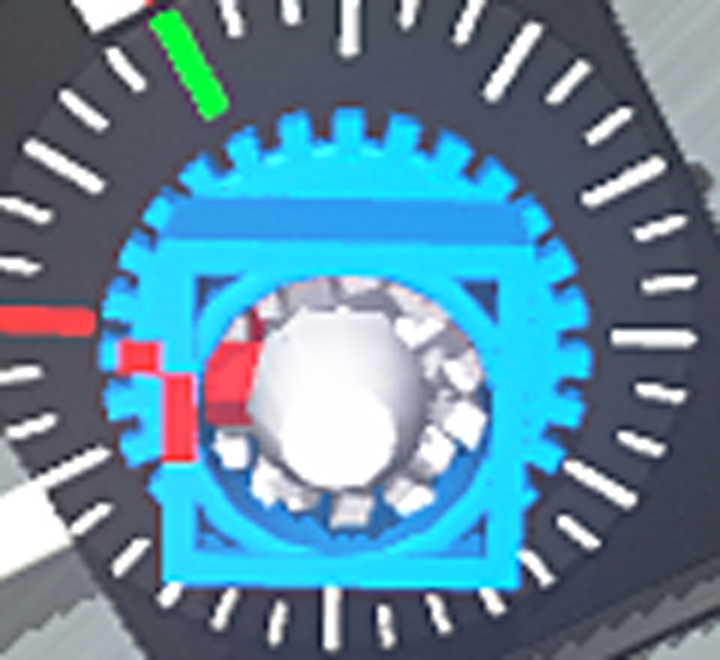

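```bash
python3 - <<'E'
from m import *
x=np.load('xf.npy'); p,A=T(); n=hub(x[3],0)[:,2]
for s in (1,-1):
    Q=R.from_rotvec(s*np.radians(30)*A[:,0]).as_matrix()
    p2=x[:3]+Q@(p-x[:3]); G=Q@A; print(s,p2,G[:,1],G[:,2]); print(rel(p2,G)); w=np.load('wc.npz'); print(p2+G@w['ro'],proj('x',x[:3],(cal('wrist')[0],p2+G@w['ro'],G@w['rA'])))
E
```

```text
1 [0.65247266 0.08170971 0.13727461] [-0.71349389  0.45983798 -0.52865443] [-0.27463243  0.51059323  0.81478315]
(array([0.5236, 0.    , 0.    ]), array([  0. ,  15.9, -59.8]))
[0.72498224 0.06084414 0.2694065 ] [[257.80039299 187.78727443]]
-1 [0.58126581 0.16209942 0.18981581] [-0.11890828 -0.21226772 -0.96995012] [-0.75522005  0.65352798 -0.05043659]
(array([-0.5236,  0.    , -0.    ]), array([-0. , 16.1, 59.7]))
[0.5387272  0.2404211  0.31313665] [[257.80039299 187.78727443]]
```

Emit:
send_rows(series="-0.1 0 0 0 0 12 0.8;-0.2 0 0 0 4 24 0.8;-0.3 0 0 0 8 36 0.8;-0.4 0 0 0 12 48 0.8;-0.52 0 0 0 16 60 0.8;-0.52 0 0 0 16 60 0.8;-0.52 0 0 0 16 60 0.8")

```text
clock: 10.73
position: [0.5795, 0.1642, 0.1903]
tool_rot: [-1.619, 0.241, 0.85]
force: [-0.3, -0.5, -0.9]
grip_width: 0.0685
```

```bash
python3 f.py w14; python3 - <<'E'
from m import *
v=np.load('w14.npz');c=(v['K'],v['o'],v['A']);x=np.load('xf.npy'); H=hub(x[3],60.5); lo=hub(x[3],0)
for nm,h in (('a',0),):
    overlay('w14','w14'+nm,[(q@H.T+x[:3]+lo@np.array([-.0013,0,h]),(0,255,255)) for q in cogpts()]+[(q@hub(x[3],60).T+x[:3],(255,0,255)) for q in hubpts()[:2]+hubpts()[-12:]],c,185,120,325,240,5.5)
crop('w14','w14z',185,120,325,240,5.5)
E
```

```text
F tool [-0.5  0.9 -0.7] M [ 0.03 -0.02 -0.27] w 0.06834515478155062 10.7833
TCP in seat [ 44.28 -44.11 102.73] underside h 81.62792845936369 rot err [-28.26 -44.66 -11.66]
```

View pics/w14a.png

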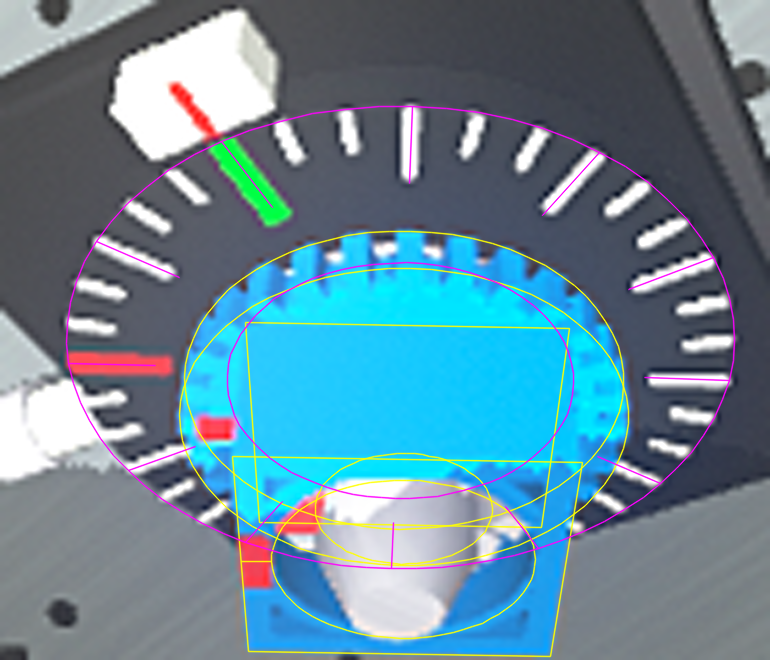

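View pics/w14z.png

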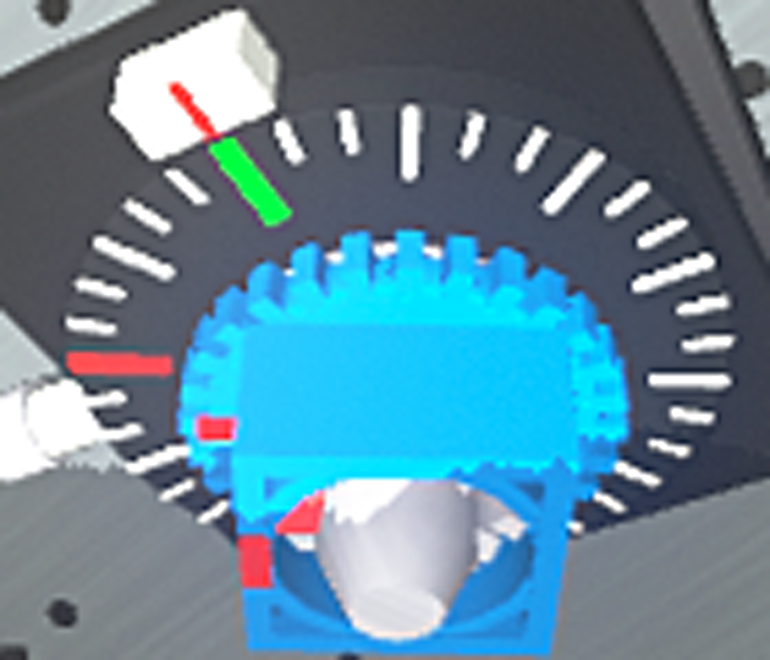

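```bash
python3 -c "
from h import *
s=monitor.observe(); print(s['clock'],s['qd'].round(3)); print(bot.job_done())"
```

```text
10.7833 [ 0.036  0.023  0.015 -0.029 -0.002  0.009  0.007]
the job is handed in; nothing more can be done
None
```

The blue splined cog (the smaller of the two blue ones) is fully home on the hub. The green 60° mark stands at the index line, and the gripper is released and clear. I handed the job in at about 10.8 s on the robot's clock.

- **Fit:** I gripped the cog by its boss flats, lined its master slot up with the red spline, and slid it on with almost no side force. It met the shoulder at about 11 N, 0.2 mm from the predicted height. In the last wrist picture, a model of the seated cog matches the image at zero gap. The cog has slid about 1.3 mm downhill, within its 1.5 mm play.
- **Dial:** I turned the mount from about 16° to 60°, with one small correction of about 1°. After I let go, green and red mark measurements gave readings from about 59.9° to 60.2°. The angle of the index line itself is uncertain by about 0.3 to 0.5°, because the height of its block is not known.
- **Other items:** I touched nothing else on purpose. I did not compare the positions of all the other loose things before and after.

No check failed. The arm sagged and settled by about 1 to 2 mm between moves, which I corrected from the measured pose each time.

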